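# Reverse the forming bar in its tab-lock bench holder

### The job

Pinch in both release tabs of the locked knob together and turn it so that its keeper arm swings fully away from the steel bar, then take the bar out, turn it end for end, and set it down (do not drop it) back in both saddles, about centred. Then pinch and turn the knob all the way back so that the keeper lies across the bar again and both tabs spring out and lock. Do not shift or tip the bottle, can, jar or hammer standing round the holder.

Things in the scene. Friction and masses are not known exactly. Their poses are not given: they have to be found in the camera images.
- holder: Grey bar holder fixed to the bench. Origin at table level under the middle of the bar's seat; the seated bar runs along its y; the knob stands at x = +115 mm. Base plate 10 mm thick, x -50 to 165, y -75 to 75 mm. Two open-topped 90-degree V saddles at y = -48 and +48 mm, each 14 mm thick, 46 mm wide in x, tops 60 mm above the table; between them free down to the plate.
- seat (a point): Point fixed to the holder, 55 mm above its origin: the middle of the axis of a bar that is seated in both saddles (the holder's axes).
- bar: Loose steel forming bar, 190 mm long, 0.4 to 0.8 kg, lying in the saddles. Origin on its axis at mid-length, y axis along it to the domed head (may be rolled about y). Shaft 24 mm diameter, y -68 to 68 mm; head 36 mm diameter, y 68 to 95; plain horn tapering to 12 mm, y -68 to -95. The head starts on the holder's +y side (towards the robot) and must end on the -y side.
- bar_head (a point): Tip of the bar's domed head, 95 mm from the bar's middle, on its axis.
- knob (a joint): Knob angle on its vertical axis: 0 = closed, keeper arm across the bar; 1.3 rad = open stop. Opens counter-clockwise seen from above, the keeper swinging to the holder's -y side. Turns easily (0.05 N m) and stays where left, but only while both tabs are pressed in over 5 mm; released tabs snap into notches at 0 and 1.3 (play 0.06 rad) and ride on the collar in between.
- keeper_foot (a point): Underside of the rubber foot (18 mm diameter) of the knob's steel keeper arm, 113 mm from the knob's axis, 70 mm above the table: 3 mm above the bar's middle when closed. The arm is 20 mm wide, 80 to 90 mm above the table, and reaches 124 mm from the knob's axis. Turns with the knob.
- knob_grip (a point): Point on the knob's axis 110 mm above the table, mid-height of the tabs. Turns with the knob: x points away from the keeper arm, y runs through the two tabs (at joint 0 its axes are the holder's). The knob is a black block 34 mm (x) by 26 mm (y), top 122 mm above the table, with a tab on its +y and -y sides.
- tab_a (a joint): Travel of the release tab on the knob's +y side: 0 = out, 0.007 m = fully in. Steel plate 28 mm wide (knob x), 8 mm thick, 92 to 128 mm above the table. Over both tabs: 62 mm when out, 48 mm pressed; each spring takes 1.5 N to start, 5 N fully in. Below them stand only a steel collar (77 mm diameter, top 74 mm above the table) and the keeper arm.
- tab_b (a joint): The same for the tab on the knob's -y side.
- bottle: Bystander: white plastic bottle standing upright, 60 mm diameter, 190 mm tall. Origin at the centre of its underside.
- can: Bystander: plain metal can standing upright, 70 mm diameter, 110 mm tall. Origin at the centre of its underside.
- jar: Bystander: glass jar standing upright, 66 mm diameter, 90 mm tall. Origin at the centre of its underside.
- hammer: Bystander: hammer with wooden handle lying on the bench beyond the knob, 260 mm long, about 30 mm high. Origin under the middle of its length; its x axis runs from handle to head.
There are look-alikes about, which are no part of the job. Of the things that look like the bar, the smallest one is meant.

How it is judged:
On the way, in this order (a step that is already met when the one before it is completed fails the run):
1. both tabs are pressed in together (value of joint each of tab_a, tab_b above 0.004 m), for 0.05 s.
2. the knob is turned open by at least 1.15 rad (value of joint knob above 1.15 rad), for 0.1 s.
3. the bar, end for end, lies in the saddles (within 6 mm of its seated height) while the fingers still hold it (y of bar_head in the frame of holder below -0.078 m and horizontal distance between bar and seat below 0.017 m and angle between the y axis of bar and the y axis of holder, either way round below 0.06 rad and z of bar in the frame of seat between -0.006 and 0.006 m and contact force between the fingers and bar above 0.5 N), for 0.1 s.
At the end, for the whole second after the job is handed in: The bar lies at rest in both saddles, turned end for end (domed head on the holder's -y side, bar's middle within 17 mm of the seat's middle, within 4 mm of seated height, along the seat within 0.06 rad); the knob is back within 0.08 rad of closed and both tabs have sprung out to within 2 mm (y of bar_head in the frame of holder below -0.078 m and horizontal distance between bar and seat below 0.017 m and angle between the y axis of bar and the y axis of holder, either way round below 0.06 rad and z of bar in the frame of seat between -0.004 and 0.004 m and value of joint knob below 0.08 rad and value of joint each of tab_a, tab_b below 0.002 m and linear speed of bar below 0.02 m/s); the robot touches nothing.
It fails at once if the bottle is shifted by more than 20 mm or tipped (distance of bottle from where it was at the start of the episode above 0.02 m or angle between bottle's own z axis and vertical above 0.25 rad).
It fails at once if the can is shifted by more than 20 mm or tipped (distance of can from where it was at the start of the episode above 0.02 m or angle between can's own z axis and vertical above 0.25 rad).
It fails at once if the jar is shifted by more than 20 mm or tipped (distance of jar from where it was at the start of the episode above 0.02 m or angle between jar's own z axis and vertical above 0.25 rad).
It fails at once if the hammer is shifted by more than 20 mm (distance of hammer from where it was at the start of the episode above 0.02 m).
It also fails if it takes over 67 s, if anything falls off the work surface, if the arm or the gripper's body presses on something with over 40 N, if the wrist force passes 120 N, or if a joint passes its speed limit or range.

### The arm

A 6-joint arm with a two-finger parallel gripper is mounted at the origin on the work surface. World frame = base frame: x ahead of the robot, y to its left, z up, the work surface at z = 0. Lengths are in m, angles in rad, forces in N, time in s.
With the tool pointing down it reaches from about 0.325 to 1 m from the base axis. Payload 5.1 kg.
Tool frame: the origin (TCP) lies at the very end of the fingers, on their centre line; the grasp point (between the pads) lies 19 mm behind it (r.grasp_offset is the distance from the TCP to the grasp point, in m); z points along the fingers, y is the direction in which the jaws open and shut (so a half turn about z gives the same grasp; the last joint's range is limited). The gripper opens to 85 mm and grips with 20 to 120 N. Pads are 22 mm wide; open, the fingers measure 114 mm over their backs; the gripper's body (76 mm by 85 mm) begins 54 mm behind the grasp point. The pads swing forward as they close: fully open they stand 13 mm farther back than shut.
Start: joints at [-1.34, 0.124, 1.65, -0, 1.367, -0.083], TCP at [0.201, -0.618, 0.231] pointing down, gripper open.
Joint ranges: [-2.61, 2.61], [-1.02, 2.33], [0.03, 2.71], [-1.35, 4.49], [0.32, 2.68], [-2.91, 2.91]. Speed limits (rad/s): [2.57, 2.57, 3.14, 3.14, 3.14, 3.14].

### API

Orientations are given as a unit quaternion [w, x, y, z].
In Python, from workcell import r gives the robot as it stands.
- The arm moves only by the tool drive_tool, never from a script. Its argument "plan" is a list of rows, each a list of 5 numbers: the shift along the tool's x, y, z in mm, then the turn about the tool's z in units of 6 degrees (1.0 is 6 degrees), then the closure, from 0 (fully open) to 1 (shut). A call has exactly 10 rows; each row is the pose to reach, as a shift and turn from the pose measured when the call began, along the tool's axes at that moment; what a row does not reach only later rows make up. A row lasts 1/12 s, in which the tool goes at most 41.7 mm and 7.16 degrees, less where a joint would pass 70% of its speed; a pose out of reach is approached as far as the arm can. A call with a gripper value outside its range is refused whole. The fingers move at their own pace and stop on an object; "grip_force" is the grip in N (left out, the last holds). Time passes only in rows, so rows that repeat a pose let the fingers close, or fill a call up. It gives the time, the measured TCP pose, the force and the opening at its end, in the units of the state.
- r.observe(): the state, without advancing time (a new reading comes with each control period).
- r.snapshot(name): name is "scene" or "side" or "wrist"; returns (picture, depth): 480x640x3 uint8, red, green, blue; 480x640 float32, m along the optical axis (not along the pixel's ray), 0 where there is no reading.
- r.camera_params(name): a dict with "fx", "fy", "cx", "cy" (pixels), "R" (3x3) and "t" (3): a world point X has camera coordinates R X + t. Camera axes: x right, y down, z forward; pixel columns grow to the right and rows downward; lengths in m; the calibration is good to about 2 mm. A picture is of the moment at which its call begins: read the wrist's pose just before it. camera_params takes no time and is no camera call; for the wrist camera it gives the pose at the moment of the call.
- r.hand_in(): hands the job in, once; it reports no verdict.
The state is a dict: "time_s": time; "q": joint angles; "qd": joint speeds; "tau": joint torques, N m; "ee_pos": TCP position; "ee_rot": TCP orientation; "wrist_force": force on the tool from outside, world axes, zero at the start; "moment": the same for the moment, N m; "opening": opening from 0.0 (shut) to 1.0 (fully open).
Only numpy, scipy, OpenCV 4.12 (cv2) and the standard library are available. Lean on these libraries where they do the work, as an engineer would, in place of code of your own. Each camera call takes 0.05 s, during which the arm holds its last target.

## Working session

There is one attempt and no reset: what is moved stays moved. The work goes in short steps, Python scripts to look and compute and a tool call to move; the robot and the scene stay as the last step left them, time stands still between calls to the robot, and variables do not carry over. Pictures are saved under pics/ and viewed, and the job is handed in when it is done.

Besides the shell and the picture viewer there is one more tool, called after ">>>" as name(argument=value, ...) on one line, values as JSON. drive_tool: Moves the arm, as the interface text tells. Its arguments: {"type":"object","properties":{"plan":{"type":"array","items":{"type":"array","items":{"type":"number"}}},"grip_force":{"type":"number"}},"required":["plan"]}

```bash
mkdir -p pics; ls; python3 - <<'E'
from workcell import r
import cv2,numpy as np
for n in ["scene","side","wrist"]:
    p=r.camera_params(n)
    im,d=r.snapshot(n)
    cv2.imwrite(f"pics/{n}0.png",im[:,:,::-1]); np.savez(f"{n}0.npz",im=im,d=d,**{k:np.array(v) for k,v in p.items()})
    print(n,p)
s=r.observe();print(s); print(r.grasp_offset)
E
```

```text
pics
scene {'fx': 472.2543695954465, 'fy': 472.2543695954465, 'cx': 324.1979310175111, 'cy': 238.19574936327948, 'R': array([[ 0.84961974,  0.52739376, -0.00145575],
       [ 0.39960143, -0.6455456 , -0.65083759],
       [-0.34418744,  0.55238275, -0.75921559]]), 't': array([-0.47140671, -0.08699777,  1.14890227])}
side {'fx': 564.4327262765007, 'fy': 564.4327262765007, 'cx': 330.7714244216961, 'cy': 243.67365041608736, 'R': array([[-0.9867007 , -0.16204741, -0.01274236],
       [-0.07907111,  0.54699384, -0.83339396],
       [ 0.14201932, -0.82130285, -0.55253247]]), 't': array([0.51456922, 0.09736251, 1.19605531])}
wrist {'fx': 347.16195129080677, 'fy': 347.16195129080677, 'cx': 319.59453841757045, 'cy': 236.97262285806983, 'R': array([[ 0.30914959, -0.95101022, -0.00247038],
       [-0.9085502 , -0.29611245,  0.29470994],
       [-0.28100367, -0.08886499, -0.95558357]]), 't': array([-0.64925868, -0.03880794,  0.38065447])}
{'time_s': 0.15, 'q': array([-1.33955629e+00,  1.24368767e-01,  1.65137584e+00,  2.17265260e-05,
        1.36753056e+00, -8.25863325e-02]), 'qd': array([ 0.00042597, -0.00414801, -0.00469566,  0.00156098,  0.00089258,
        0.00022826]), 'tau': array([ 3.15689131e-04, -4.24228764e+01, -3.66013277e+01, -6.07647121e-05,
        4.70190324e-03,  4.57364493e-06]), 'ee_pos': array([ 0.2005293 , -0.61778086,  0.23031752]), 'ee_rot': array([-8.39723167e-04,  9.87714360e-01,  1.56267834e-01, -5.18619498e-05]), 'wrist_force': array([-0.24382943, -0.33882381, -0.90020291]), 'moment': array([-0.07976268, -0.0357868 , -0.0222961 ]), 'opening': 1.0006092338744943}
0.0187
```

View pics/scene0.png

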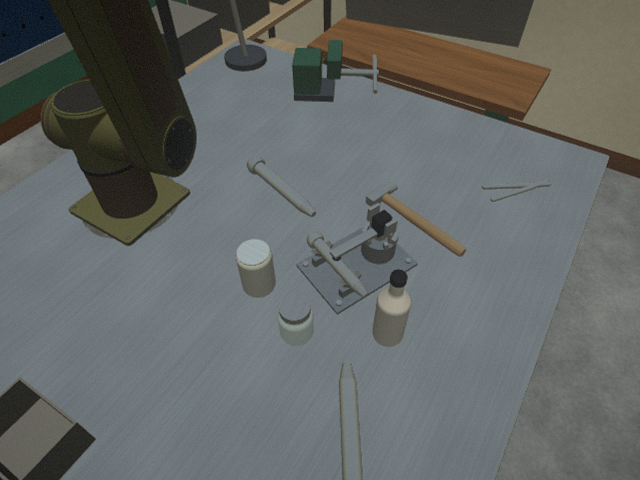

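View pics/side0.png

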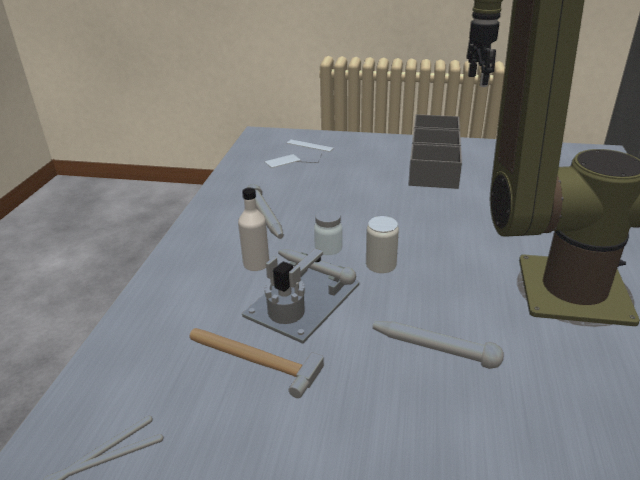

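View pics/wrist0.png

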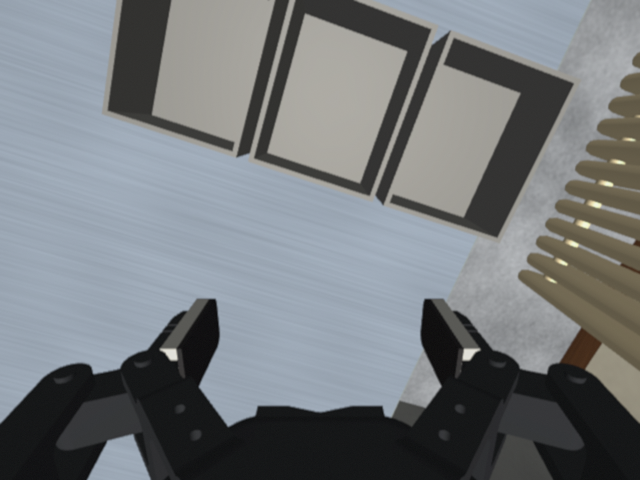

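```bash
cat > h.py <<'E'
import numpy as np,cv2
def cloud(f):
    z=np.load(f); d=z['d']; v,u=np.mgrid[:480,:640]
    X=np.stack([(u-z['cx'])/z['fx']*d,(v-z['cy'])/z['fy']*d,d],-1)
    W=(X-z['t'])@z['R']
    W[d==0]=np.nan
    return W,z
E
python3 - <<'E'
from h import *
P=[]
for n in ["scene0","side0"]:
    W,z=cloud(n+".npz"); im=z['im'][:,:,::-1]
    if n=="scene0": c=im[170:360,220:480]
    else: c=im[170:410,170:430]
    cv2.imwrite(f"pics/{n}c.png",cv2.resize(c,None,fx=3,fy=2.5 if 0 else 3,interpolation=cv2.INTER_CUBIC)[:600,:800] if n=="scene0" else cv2.resize(c,None,fx=2.5,fy=2.5,interpolation=cv2.INTER_CUBIC))
    P.append(W.reshape(-1,3))
# height map 2mm cells, x .3..1, y -.35..0.35
for i,p in enumerate(P):
    p=p[np.isfinite(p).all(1)]
    m=(p[:,0]>.3)&(p[:,0]<.9)&(p[:,1]>-.4)&(p[:,1]<.3)&(p[:,2]<.25); p=p[m]
    H=np.zeros((350,300)); ix=((p[:,0]-.3)/.002).astype(int); iy=((.3-p[:,1])/.002).astype(int)
    np.maximum.at(H,(iy,ix),p[:,2])
    print(len(p), np.percentile(p[:,2],[5,30,50]))
    C=cv2.applyColorMap((np.clip(H/.2,0,1)*255).astype(np.uint8),cv2.COLORMAP_JET)
    C=cv2.resize(C,None,fx=1.7,fy=1.7,interpolation=cv2.INTER_NEAREST)
    cv2.imwrite(f"pics/h{i}.png",C)
E
```

```text
89859 [-0.00198654 -0.00027884  0.00059975]
46989 [-0.00097943  0.00092507  0.00199581]
```

View pics/scene0c.png

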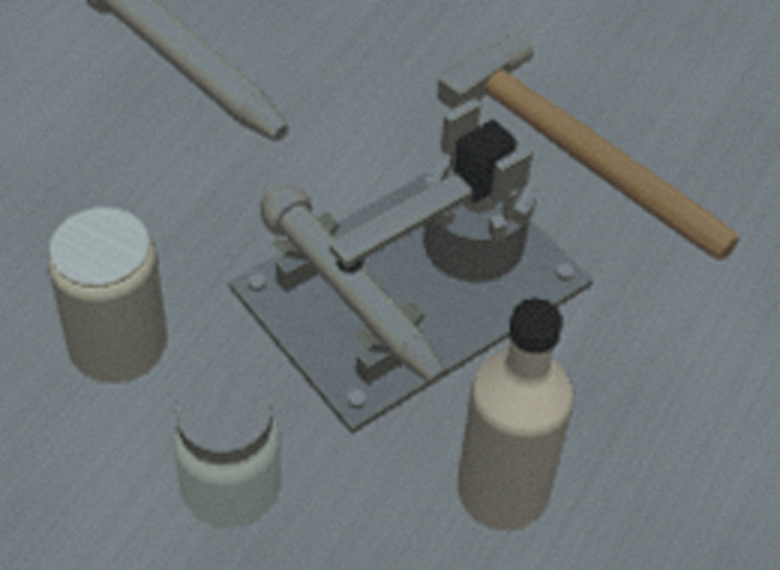

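View pics/side0c.png

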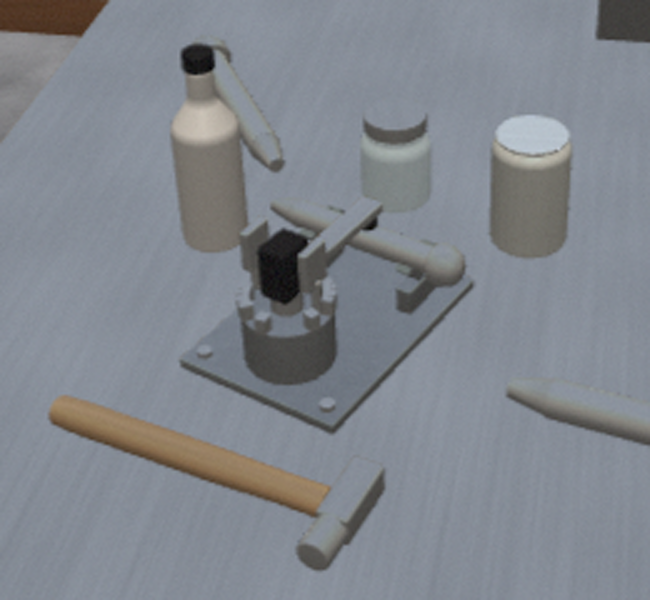

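View pics/h0.png

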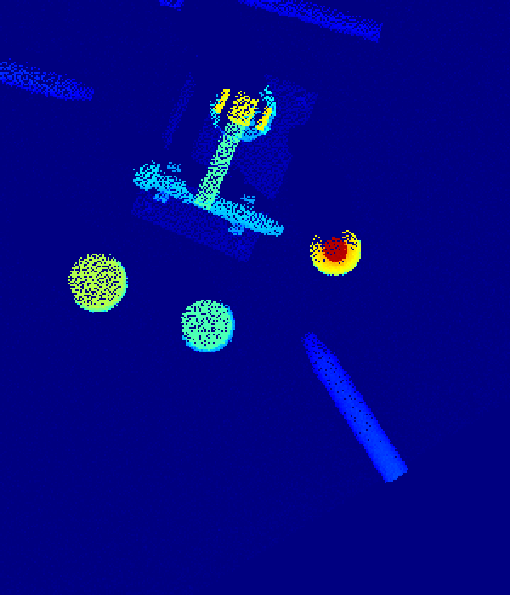

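View pics/h1.png

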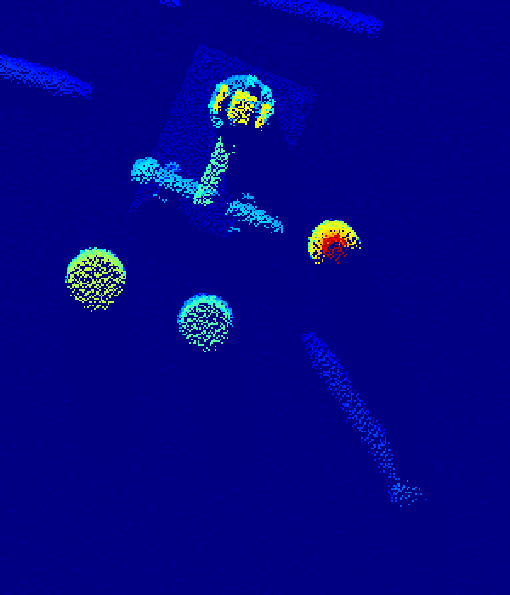

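```bash
cat > fit.py <<'E'
from h import *
from scipy.optimize import least_squares
def box(p,c,h):
    q=np.abs(p-np.array(c))-np.array(h); return np.linalg.norm(np.maximum(q,0),axis=1)+np.minimum(q.max(1),0)
def cylz(p,c,r,z0,z1):
    q=np.stack([np.hypot(p[:,0]-c[0],p[:,1]-c[1])-r,np.abs(p[:,2]-(z0+z1)/2)-(z1-z0)/2],1)
    return np.linalg.norm(np.maximum(q,0),axis=1)+np.minimum(q.max(1),0)
def sdf(p,knob=0.0,bar=True):
    D=[box(p,[.0575,0,.005],[.1075,.075,.005])]
    k=p-np.array([.115,0,0]); c,s=np.cos(knob),np.sin(knob)
    k=np.stack([c*k[:,0]+s*k[:,1],-s*k[:,0]+c*k[:,1],k[:,2]],1)
    D.append(cylz(k,[0,0],.0385,.01,.074))
    D.append(box(k,[0,0,.108],[.017,.013,.014]))
    for s in(-1,1): D.append(box(k,[0,s*.027,.110],[.014,.004,.018]))
    D.append(box(k,[-.07,0,.085],[.054,.01,.005]))
    if bar:
        q=np.stack([np.hypot(p[:,0],p[:,2]-.055)-.012,np.abs(p[:,1])-.068],1)
        D.append(np.linalg.norm(np.maximum(q,0),axis=1)+np.minimum(q.max(1),0))
    return np.min(D,0)
def loc(P,x):
    c,s=np.cos(x[2]),np.sin(x[2]); d=P-np.array([x[0],x[1],x[3]])
    return np.stack([c*d[:,0]+s*d[:,1],-s*d[:,0]+c*d[:,1],d[:,2]],1)
def fit(P,x0=(.545,.062,np.radians(67.5),0.0),knob=0.0,bar=True):
    x=np.array(x0)
    for i in range(3):
        L=loc(P,x); m=(L[:,0]>-.06)&(L[:,0]<.175)&(np.abs(L[:,1])<.085)&(L[:,2]>.006)&(L[:,2]<.14)
        Q=P[m]
        res=least_squares(lambda x:sdf(loc(Q,x),knob,bar),x,loss='soft_l1',f_scale=.002,x_scale=[.01,.01,.1,.01]); x=res.x
    r=sdf(loc(Q,x),knob,bar); return x,len(Q),np.median(np.abs(r))
E
python3 - <<'E'
from fit import *
for n in ["scene0","side0"]:
    W,z=cloud(n+".npz"); P=W.reshape(-1,3); P=P[np.isfinite(P).all(1)]
    x,N,e=fit(P); print(n,x,np.degrees(x[2]),N,e)
    L=loc(P,x)
    # tabs tops
    m=(np.abs(L[:,2]-.128)<.004)&(np.hypot(L[:,0]-.115,L[:,1])<.05)
    for s in(-1,1):
        t=L[m&(L[:,1]*s>.018)]; print('tab',s,t.mean(0),t.min(0),t.max(0))
    m=(np.abs(L[:,0])<.025)&(np.abs(L[:,1])<.12)&(L[:,2]>.045)&(L[:,2]<.078)
    b=L[m]; print('bar y ext',np.percentile(b[:,1],[0.5,99.5]), b[:,1].min(),b[:,1].max())
    for a,bb in((-.06,-.03),(.03,.06)):
        t=b[(b[:,1]>a)&(b[:,1]<bb)]; print('shaft x',np.percentile(t[:,0],[3,97]),np.percentile(t[:,2],99))
    # bystanders
    for nm,c,rad,h in (("bottle",(.695,.01),.05,.19),("can",(.415,-.03),.05,.11),("jar",(.545,-.08),.05,.09)):
        m=(np.hypot(P[:,0]-c[0],P[:,1]-c[1])<rad)&(P[:,2]>.015)
        t=P[m]; print(nm,t.min(0),t.max(0),loc((t.min(0)+t.max(0))[None]/2,x)[0])
    m=(L[:,0]>.17)&(L[:,0]<.35)&(np.abs(L[:,1])<.25)&(L[:,2]>.008)&(L[:,2]<.06); print('hammer',L[m].min(0),L[m].max(0))
E
```

```text
scene0 [5.40453705e-01 6.76829063e-02 1.18182736e+00 2.84083598e-04] 67.71371980729772 6395 0.001098576953806725
tab -1 [ 0.11308474 -0.02912664  0.12742701] [ 0.09976329 -0.03255275  0.12416017] [ 0.12686202 -0.0244578   0.12989288]
tab 1 [0.11371681 0.02464803 0.12726847] [0.09985348 0.0202389  0.12443736] [0.1288116  0.02973276 0.13103891]
bar y ext [-0.09817652  0.08351315] -0.09872693786880435 0.08912530601117982
shaft x [-0.02254113  0.01907013] 0.06904084302638426
shaft x [-0.02157276  0.02026581] 0.0687600491613874
bottle [ 0.6645512  -0.02325781  0.0154988 ] [0.72396168 0.02890995 0.19341743] [-0.00168475 -0.16690971  0.10417403]
can [ 0.38002888 -0.06668257  0.0151863 ] [0.44946992 0.00109606 0.11428395] [-0.14064207  0.07821022  0.06445104]
jar [ 0.51310576 -0.11399628  0.01511615] [ 0.57529097 -0.05251021  0.09530419] [-0.1382412  -0.06070515  0.05492608]
hammer [ 0.19083993 -0.11797482  0.00804939] [0.28394875 0.14511651 0.03030277]
side0 [0.53631551 0.06740228 1.13417026 0.00118146] 64.98316927988603 6093 0.0012582375875891273
tab -1 [ 0.11874468 -0.02462722  0.12738674] [ 0.10246215 -0.0314618   0.12417529] [ 0.13227543 -0.02020284  0.12987987]
tab 1 [0.1160283  0.02921346 0.12737838] [0.10084592 0.02306459 0.12485122] [0.12861884 0.03355195 0.13008836]
bar y ext [-0.0994299   0.08737035] -0.1020105657148465 0.0880521490177407
shaft x [-0.01634377  0.02371835] 0.0690710301222213
shaft x [-0.01948434  0.02193861] 0.06884832408484627
bottle [ 0.66199275 -0.00934105  0.01501722] [0.72257935 0.04294826 0.19351123] [ 0.02010583 -0.16273534  0.10308277]
can [ 0.37765419 -0.06435057  0.01507094] [0.44678041 0.00863462 0.11455924] [-0.13880248  0.07217168  0.06363363]
jar [ 0.50873317 -0.11356432  0.01500542] [ 0.57380436 -0.04488151  0.09445116] [-0.13077469 -0.06649408  0.05354683]
hammer [ 0.17013559 -0.10711226  0.00801035] [0.27834654 0.15735282 0.02967201]
```

```bash
python3 - <<'E'
from fit import *
def pca(t):
    m=t.mean(0); u,s,v=np.linalg.svd(t-m,full_matrices=False); return m,np.degrees(np.arctan2(v[0,1],v[0,0]))%180
for n in ["scene0","side0"]:
    W,z=cloud(n+".npz"); P=W.reshape(-1,3); P=P[np.isfinite(P).all(1)]
    x=np.array([.5385,.0675,np.radians(66.5),0]); L=loc(P,x)
    def sel(x0,x1,y0,y1,z0,z1): return P[(L[:,0]>x0)&(L[:,0]<x1)&(L[:,1]>y0)&(L[:,1]<y1)&(L[:,2]>z0)&(L[:,2]<z1)]
    t=sel(-.02,.08,-.03,.03,.086,.095); m,a=pca(t[:,:2]); print('arm',len(t),m,a)
    t1=sel(.09,.14,.018,.045,.124,.133)[:,:2]; t2=sel(.09,.14,-.045,-.018,.124,.133)[:,:2]
    mid=lambda t:cv2.minAreaRect((t*1000).astype(np.float32))
    r1,r2=mid(t1),mid(t2); print(r1,r2); c1,c2=np.array(r1[0]),np.array(r2[0]); print('knob',(c1+c2)/2,np.linalg.norm(c1-c2),np.degrees(np.arctan2(*(c1-c2)[::-1]))-90)
    t=sel(-.009,.009,-.066,-.015,.062,.072);t_=sel(-.009,.009,.015,.066,.062,.072); 
    m1,m2=t[:,:2].mean(0),t_[:,:2].mean(0); d=m2-m1; print('bar',m1,m2,np.degrees(np.arctan2(d[1],d[0]))-90)
    t=sel(-.065,.18,-.09,.09,.007,.014); print('plate',cv2.minAreaRect((t[:,:2]*1000).astype(np.float32)), len(t), np.median(t[:,2]))
    t=sel(.09,.14,-.012,.012,.118,.125); print('blk', mid(t[:,:2]))
E
```

```text
arm 370 [0.55458511 0.09794524] 66.49081189576388
((561.0152587890625, 182.94161987304688), (28.90432357788086, 8.223949432373047), 63.28595733642578) ((609.7916870117188, 161.75674438476562), (27.11493492126465, 7.808756351470947), 66.72373962402344)
knob [585.4034729  172.34918213] 53.17836871899999 66.5234360165793
bar [0.57557935 0.05057937] [0.49853155 0.08344199] 66.90066333146544
plate ((563.026611328125, 119.91587829589844), (216.32432556152344, 151.5037078857422), 66.95990753173828) 2983 0.010210299901101779
blk ((584.2891845703125, 172.81265258789062), (36.232364654541016, 23.523378372192383), 67.2177963256836)
arm 241 [0.54935884 0.09618492] 69.08752164096721
((559.0020141601562, 183.6836395263672), (28.04238510131836, 10.240789413452148), 62.174007415771484) ((609.0062255859375, 163.12887573242188), (29.365629196166992, 11.122209548950195), 61.127830505371094)
knob [584.00411987 173.40625763] 54.064031249427906 67.65436476257392
bar [0.58408307 0.05094993] [0.50409065 0.08494439] 66.97591744308158
plate ((562.2164306640625, 121.99427795410156), (215.90673828125, 153.56521606445312), 67.59039306640625) 2644 0.01111652108343239
blk ((584.2338256835938, 173.24041748046875), (35.58799362182617, 23.331695556640625), 68.0419692993164)
```

>>> drive_tool(plan=[[28, -29, -10, -0.8, 0], [56, -58, -20, -1.6, 0], [84, -87, -20, -2.4, 0], [112, -116, -20, -3.2, 0], [140, -145, -20, -4, 0], [168, -174, -20, -4.8, 0], [196, -203, -20, -5.6, 0], [224, -232, -20, -6.4, 0], [252, -261, -20, -7.2, 0], [280, -290, -20, -8.2, 0]], grip_force=30)

```text
time_s: 0.98
ee_pos: [0.3775, -0.2536, 0.2507]
ee_rot: [-0.001, 0.832, 0.555, 0.0]
wrist_force: [1.4, -0.5, -0.2]
opening: 0.999
```

```bash
cat > g.py <<'E'
import numpy as np
from scipy.spatial.transform import Rotation as Ro
O=np.array([.540,.067]); YAW=67.
def pose(s):
    q=np.array(s['ee_rot']); R=Ro.from_quat(q[[1,2,3,0]]).as_matrix(); return np.array(s['ee_pos']),R
def go(r,xyz,yaw):
    s=r.observe(); p,R=pose(s); d=R.T@(np.array(xyz)-p)*1000
    y=np.degrees(np.arctan2(R[1,0],R[0,0])); dy=(yaw-y+180)%360-180
    print('t',round(s['time_s'],2),'p',p.round(4),'yaw',round(y,2),'tilt',R[2,2].round(4),'open',round(s['opening'],3),'F',s['wrist_force'].round(1),'qd',np.abs(s['qd']).max().round(3),'q6',s['q'][5].round(2))
    print('shift',d.round(1),'turn',round(-dy/6,2), 'rows',round(np.linalg.norm(d)/41.7,1))
def hol(x,y): 
    a=np.radians(YAW); return O[0]+x*np.cos(a)-y*np.sin(a),O[1]+x*np.sin(a)+y*np.cos(a)
E
python3 - <<'E'
from g import *; from workcell import r
print(hol(.115,0)); go(r,[*hol(.115,0),.23],67)
E
```

```text
(np.float64(0.5849340797762665), np.float64(0.17285805814703065))
t 0.98 p [ 0.3775 -0.2536  0.2507] yaw 67.4 tilt -1.0 open 0.999 F [ 1.4 -0.5 -0.2] qd 1.017 q6 -0.32
shift [473.4  27.6  21.3] turn 0.07 rows 11.4
```

>>> drive_tool(plan=[[41, 2.4, 0, 0.07, 0], [82, 4.8, 0, 0.07, 0], [123, 7, 0, 0.07, 0], [164, 9.6, 0, 0.07, 0], [205, 12, 0, 0.07, 0], [246, 14.4, 0, 0.07, 0], [287, 17, 0, 0.07, 0], [328, 19, 0, 0.07, 0], [369, 21.6, 0, 0.07, 0], [400, 23.5, 0, 0.07, 0]])

```text
time_s: 1.82
ee_pos: [0.5534, 0.1096, 0.2508]
ee_rot: [-0.001, 0.833, 0.553, 0.0]
wrist_force: [-0.6, -0.5, 0.1]
opening: 0.998
```

```bash
cat > snap.py <<'E'
import sys,cv2,numpy as np
from workcell import r
def snap(n,tag):
    p=r.camera_params(n); im,d=r.snapshot(n)
    cv2.imwrite(f"pics/{tag}.png",im[:,:,::-1]); np.savez(f"{tag}.npz",im=im,d=d,**{k:np.array(v) for k,v in p.items()})
E
python3 - <<'E'
from g import *; from workcell import r
from snap import snap
go(r,[*hol(.115,0),.21],67)
snap('wrist','w1')
go(r,[*hol(.115,0),.21],67)
E
```

```text
t 1.82 p [0.5534 0.1096 0.2508] yaw 67.09 tilt -1.0 open 0.998 F [-0.6 -0.5  0.1] qd 0.56 q6 0.5
shift [70.4  4.5 40.9] turn 0.01 rows 2.0
t 1.87 p [0.5548 0.113  0.2506] yaw 67.23 tilt -1.0 open 0.999 F [-0.5  2.  -0.7] qd 0.107 q6 0.5
shift [66.7  4.7 41. ] turn 0.04 rows 1.9
```

View pics/w1.png

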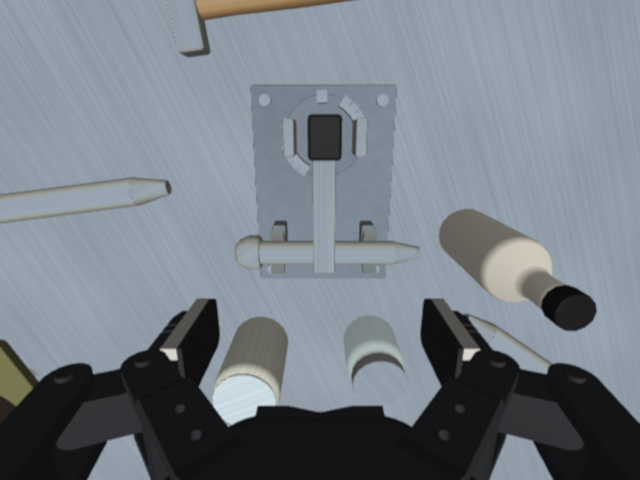

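```bash
python3 - <<'E'
from fit import *
W,z=cloud("w1.npz"); P=W.reshape(-1,3); P=P[np.isfinite(P).all(1)]
x=np.array([.540,.067,np.radians(67),0]); L=loc(P,x)
def sel(x0,x1,y0,y1,z0,z1): return P[(L[:,0]>x0)&(L[:,0]<x1)&(L[:,1]>y0)&(L[:,1]<y1)&(L[:,2]>z0)&(L[:,2]<z1)]
mid=lambda t:cv2.minAreaRect((t*1000).astype(np.float32))
for zz in(0,):
    t1=sel(.09,.14,.018,.045,.122,.134)[:,:2]; t2=sel(.09,.14,-.045,-.018,.122,.134)[:,:2]
    r1,r2=mid(t1),mid(t2); print(r1,r2); c1,c2=np.array(r1[0]),np.array(r2[0]); print('knob',(c1+c2)/2,np.linalg.norm(c1-c2),np.degrees(np.arctan2(*(c1-c2)[::-1]))-90)
print('blk',mid(sel(.09,.14,-.016,.016,.116,.128)[:,:2]))
print('arm',mid(sel(-.03,.08,-.03,.03,.084,.096)[:,:2]))
print('plate',mid(sel(-.065,.18,-.09,.09,.007,.014)[:,:2]))
b=sel(-.03,.03,-.12,.12,.04,.078); lb=loc(b,x); print('bar',np.percentile(lb[:,1],[.3,99.7]),[ (np.percentile(lb[(abs(lb[:,1]-c)<.006)],[2,98],axis=0)).round(4).tolist() for c in(-.03,.03)])
x,N,e=fit(P,x); print(x,np.degrees(x[2]),e, x[:2]+.115*np.array([np.cos(x[2]),np.sin(x[2])]))
E
```

```text
((559.23974609375, 183.2469482421875), (27.100751876831055, 8.18846607208252), 66.95892333984375) ((608.9139404296875, 162.29335021972656), (27.08769416809082, 8.059085845947266), 67.04833984375)
knob [584.07684326 172.77014923] 53.91269658449078 67.12898125408651
blk ((584.15625, 172.9373016357422), (33.19832229614258, 25.61360740661621), 68.19078063964844)
arm ((553.5509033203125, 99.63821411132812), (89.36167907714844, 19.76747703552246), 66.78720092773438)
plate ((561.79443359375, 120.06231689453125), (213.37705993652344, 150.19113159179688), 67.0716781616211)
bar [-0.09635496  0.08901105] [[[-0.0107, -0.0356, 0.0534], [0.0119, -0.0243, 0.0684]], [[-0.0108, 0.0247, 0.0535], [0.0117, 0.0358, 0.0684]]]
[5.38443672e-01 6.73743868e-02 1.16077699e+00 5.97308061e-04] 66.50762228590828 0.0006066219654023951 [0.58428578 0.17284239]
```

```bash
sed -i 's/O=np.array.*; YAW/O=np.array([.5393,.0670]); YAW/' g.py; python3 - <<'E'
from g import *; from workcell import r
go(r,[*hol(.115,0),.092],67)
E
```

```text
t 1.87 p [0.5548 0.113  0.2506] yaw 67.23 tilt -1.0 open 0.999 F [-0.5  2.  -0.7] qd 0.107 q6 0.5
shift [ 65.8   4.2 158.9] turn 0.04 rows 4.1
```

>>> drive_tool(plan=[[35, 2.2, 10, 0, 0], [65.8, 4.2, 30, 0.04, 0], [65.8, 4.2, 60, 0.04, 0], [65.8, 4.2, 85, 0.04, 0], [65.8, 4.2, 105, 0.04, 0], [65.8, 4.2, 125, 0.04, 0], [65.8, 4.2, 140, 0.04, 0], [65.8, 4.2, 150, 0.04, 0], [65.8, 4.2, 158, 0.04, 0], [65.8, 4.2, 159, 0.04, 0]])

```text
time_s: 2.7
ee_pos: [0.5832, 0.1726, 0.0902]
ee_rot: [-0.003, 0.834, 0.552, 0.0]
wrist_force: [0.6, -0.4, 0.5]
opening: 1.0
```

```bash
python3 - <<'E'
from g import *; from workcell import r
from snap import snap
snap('wrist','w2')
go(r,[*hol(.115,0),.092],67)
E
```

```text
t 2.75 p [0.5838 0.1727 0.0912] yaw 66.99 tilt -1.0 open 0.999 F [ 0.1  0.2 -0.5] qd 0.022 q6 0.6
shift [ 0.3  0.3 -0.8] turn -0.0 rows 0.0
```

View pics/w2.png

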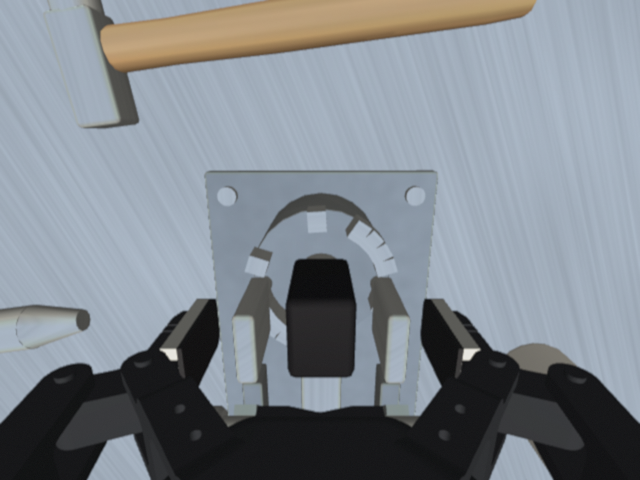

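>>> drive_tool(plan=[[0, 0, 0, 0, 0.3], [0, 0, 0, 0, 0.6], [0, 0, 0, 0, 1], [0, 0, 0, 0, 1], [0, 0, 0, 0, 1], [0, 0, 0, 0, 1], [0, 0, 0, 0, 1], [0, 0, 0, 0, 1], [0, 0, 0, 0, 1], [0, 0, 0, 0, 1]], grip_force=30)

```text
time_s: 3.58
ee_pos: [0.5842, 0.1732, 0.0941]
ee_rot: [-0.002, 0.834, 0.552, 0.002]
wrist_force: [-5.5, 0.4, 9.4]
opening: 0.535
```

```bash
python3 - <<'E'
from g import *; from workcell import r
from snap import snap
snap('wrist','w3')
go(r,[*hol(.115,0),.092],67); print(r.observe()['moment'])
E
```

```text
t 3.63 p [0.5842 0.1732 0.0941] yaw 67.0 tilt -1.0 open 0.54 F [-6.4 -0.2 10.2] qd 0.003 q6 0.6
shift [-0.3  0.2  2.1] turn -0.0 rows 0.1
[0.04061008 0.97355561 0.02709658]
```

View pics/w3.png

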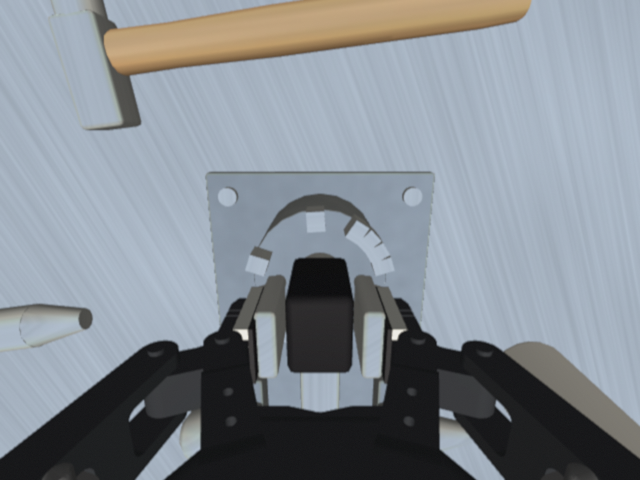

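>>> drive_tool(plan=[[0, 0, 0, -0.5, 1], [0, 0, 0, -1.2, 1], [0, 0, 0, -2, 1], [0, 0, 0, -3, 1], [0, 0, 0, -4, 1], [0, 0, 0, -5, 1], [0, 0, 0, -6, 1], [0, 0, 0, -7, 1], [0, 0, 0, -8, 1], [0, 0, 0, -9, 1]])

```text
time_s: 4.47
ee_pos: [0.5836, 0.1732, 0.0944]
ee_rot: [-0.002, 0.49, 0.872, 0.002]
wrist_force: [-1.5, 0.1, 0.5]
opening: 0.531
```

```bash
python3 - <<'E'
from g import *; from workcell import r
from snap import snap
snap('wrist','w4')
go(r,[*hol(.115,0),.092],67+74.5); print(r.observe()['moment'])
E
```

```text
t 4.52 p [0.5836 0.1732 0.0944] yaw 121.48 tilt -1.0 open 0.53 F [-2.2 -0.3  0.8] qd 0.247 q6 -0.35
shift [-0.6  0.4  2.4] turn -3.34 rows 0.1
[-0.09230094  0.48236844  0.01249614]
```

View pics/w4.png

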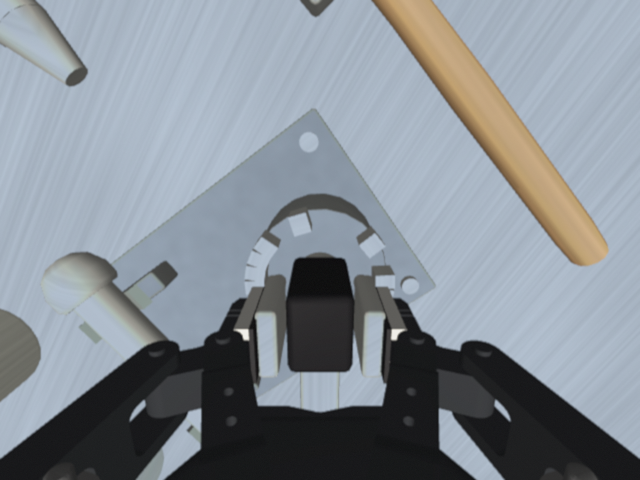

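>>> drive_tool(plan=[[0, 0, 0, -1, 1], [0, 0, 0, -2, 1], [0, 0, 0, -2.8, 1], [0, 0, 0, -3.3, 1], [0, 0, 0, -3.3, 1], [0, 0, 0, -3.3, 1], [0, 0, 0, -3.3, 1], [0, 0, 0, -3.3, 0.5], [0, 0, 0, -3.3, 0], [0, 0, 0, -3.3, 0]])

```text
time_s: 5.35
ee_pos: [0.5835, 0.1733, 0.094]
ee_rot: [-0.002, 0.332, 0.943, 0.002]
wrist_force: [0.5, -0.5, 0.1]
opening: 0.797
```

```bash
python3 - <<'E'
from g import *; from workcell import r
go(r,[*hol(.115,0),.092],67+74.5); print(r.observe()['moment'])
go(r,[*hol(0,.012),.2],157)
E
```

```text
t 5.35 p [0.5835 0.1733 0.094 ] yaw 141.24 tilt -1.0 open 0.797 F [ 0.5 -0.5  0.1] qd 0.015 q6 -0.7
shift [-0.8  0.1  2. ] turn -0.04 rows 0.1
[-0.03102874 -0.03911124 -0.0378703 ]
t 5.35 p [0.5835 0.1733 0.094 ] yaw 141.24 tilt -1.0 open 0.797 F [ 0.5 -0.5  0.1] qd 0.015 q6 -0.7
shift [ -20.  -113.4 -106.5] turn -2.63 rows 3.8
```

>>> drive_tool(plan=[[0, 0, 0, 0, 0], [0, 0, -25, 0, 0], [0, 0, -60, 0, 0], [0, 0, -95, -0.2, 0], [-5, -25, -106, -0.8, 0], [-10, -60, -106, -1.5, 0], [-18, -95, -106, -2.2, 0], [-20, -113, -106, -2.6, 0], [-20, -113, -106, -2.6, 0], [-20, -113, -106, -2.6, 0]], grip_force=90)

```text
time_s: 6.18
ee_pos: [0.5289, 0.0716, 0.2006]
ee_rot: [-0.0, 0.202, 0.979, 0.003]
wrist_force: [-0.4, 0.1, 0.2]
opening: 1.0
```

```bash
python3 - <<'E'
from g import *; from workcell import r
from snap import snap
snap('wrist','w5'); snap('side','s5')
go(r,[*hol(0,.010),.036],157)
E
```

```text
t 6.28 p [0.5293 0.0725 0.2003] yaw 156.81 tilt -1.0 open 1.0 F [-0.1 -0.1  0.2] qd 0.014 q6 -1.14
shift [ -1.8  -2.1 164.3] turn -0.03 rows 3.9
```

View pics/w5.png

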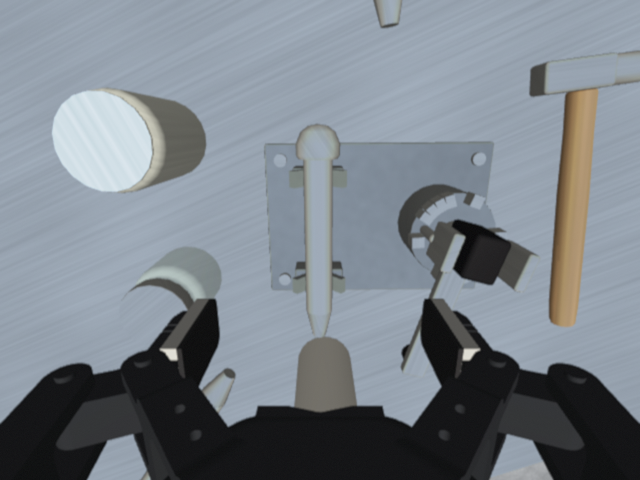

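View pics/s5.png

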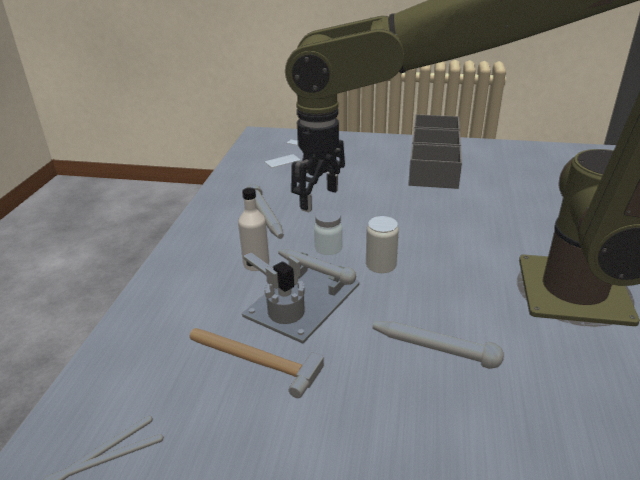

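```bash
python3 - <<'E'
from fit import *
W,z=cloud("w5.npz"); P=W.reshape(-1,3); P=P[np.isfinite(P).all(1)]
x=np.array([.5393,.0670,np.radians(67),0]); L=loc(P,x)
m=(abs(L[:,0])<.03)&(abs(L[:,1])<.12)&(L[:,2]>.05)&(L[:,2]<.08); b=L[m]
print(np.percentile(b[:,1],[.2,99.8]))
for c in(-.03,.0,.03): t=b[abs(b[:,1]-c)<.006]; print(np.percentile(t,[2,98],axis=0).round(4).tolist())
m=(L[:,2]>.078)&(L[:,2]<.095)&(L[:,0]>.03); t=L[m]; print('keeper', cv2.minAreaRect((t[:,:2]*1000).astype(np.float32)))
E
```

```text
[-0.09666566  0.0900836 ]
[[-0.0121, -0.0357, 0.0579], [0.0108, -0.0243, 0.0683]]
[[-0.0115, -0.0057, 0.06], [0.0107, 0.0057, 0.0683]]
[[-0.0119, 0.0243, 0.0596], [0.0105, 0.0356, 0.0686]]
keeper ((80.87899780273438, -71.48567962646484), (192.49603271484375, 48.69538116455078), 71.86266326904297)
```

>>> drive_tool(plan=[[-1.8, -2, 30, 0, 0], [-1.8, -2, 65, 0, 0], [-1.8, -2, 95, 0, 0], [-1.8, -2, 120, 0, 0], [-1.8, -2, 140, 0, 0], [-1.8, -2, 155, 0, 0], [-1.8, -2, 165, 0, 0], [-1.8, -2, 165, 0, 0], [-1.8, -2, 165, 0, 0.3], [-1.8, -2, 165, 0, 0.6]])

```text
time_s: 7.12
ee_pos: [0.5314, 0.0714, 0.0365]
ee_rot: [0.001, 0.201, 0.98, 0.003]
wrist_force: [-0.3, -0.1, 0.1]
opening: 0.745
```

>>> drive_tool(plan=[[0, 0, 0, 0, 1], [0, 0, 0, 0, 1], [0, 0, 0, 0, 1], [0, 0, 0, 0, 1], [0, 0, 0, 0, 1], [0, 0, 0, 0, 1], [0, 0, 0, 0, 1], [0, 0, 0, 0, 1], [0, 0, 0, 0, 1], [0, 0, 0, 0, 1]])

```text
time_s: 7.95
ee_pos: [0.5319, 0.0701, 0.0381]
ee_rot: [0.001, 0.2, 0.98, 0.002]
wrist_force: [-3.3, -4.7, 6.8]
opening: 0.252
```

```bash
python3 - <<'E'
from g import *; from workcell import r
go(r,[*hol(0,.010),.17],157); print(r.observe()['moment'])
E
```

```text
t 7.95 p [0.5319 0.0701 0.0381] yaw 156.88 tilt -1.0 open 0.252 F [-3.3 -4.7  6.8] qd 0.002 q6 -1.14
shift [   1.8    0.7 -131.9] turn -0.02 rows 3.2
[-0.80191812  0.57036825  0.07782934]
```

>>> drive_tool(plan=[[0, 0, -5, 0, 1], [0, 0, -15, 0, 1], [0, 0, -30, 0, 1], [0, 0, -50, 0, 1], [0, 0, -70, 0, 1], [0, 0, -90, 0, 1], [0, 0, -110, 0, 1], [0, 0, -125, 0, 1], [0, 0, -135, 0, 1], [0, 0, -135, 0, 1]])

```text
time_s: 8.78
ee_pos: [0.5326, 0.0698, 0.1757]
ee_rot: [0.003, 0.2, 0.98, 0.003]
wrist_force: [1.3, 0.9, -6.0]
opening: 0.253
```

```bash
python3 - <<'E'
from g import *; from workcell import r
from snap import snap
snap('wrist','w6'); snap('side','s6'); snap('scene','c6')
go(r,[*hol(0,.010),.17],157); print(r.observe()['moment'])
import fit
from fit import *
x=np.array([.5393,.0670,np.radians(67),0])
print('tcp in holder at grasp',loc(np.array([[.5319,.0701,.0381]]),x))
for n in("s6","c6"):
    W,z=cloud(n+".npz");P=W.reshape(-1,3);P=P[np.isfinite(P).all(1)];L=loc(P,x)
    m=(abs(L[:,0])<.03)&(abs(L[:,1])<.13)&(L[:,2]>.15)&(L[:,2]<.215)
    b=L[m]
    for a,c in((-.1,-.07),(-.065,-.04),(-.04,-.02),(.03,.05),(.05,.065),(.07,.1)):
        t=b[(b[:,1]>a)&(b[:,1]<c)]
        if len(t): print(n,a,len(t),t.mean(0).round(4),np.percentile(t[:,2],[2,98]).round(4),np.percentile(t[:,0],[2,98]).round(4))
    print(b[:,1].min(),b[:,1].max())
E
```

```text
t 8.93 p [0.5304 0.0696 0.1716] yaw 156.88 tilt -1.0 open 0.25 F [-0.4 -0.1 -7.3] qd 0.012 q6 -1.14
shift [0.8 1.1 1.6] turn -0.02 rows 0.0
[-0.00794327  0.10413693  0.01411122]
tcp in holder at grasp [[-3.78453051e-05  8.02300241e-03  3.81000000e-02]]
s6 -0.1 85 [ 0.0058 -0.0826  0.1964] [0.1865 0.2034] [-0.0035  0.0131]
s6 -0.065 123 [ 0.0074 -0.0522  0.1969] [0.1843 0.204 ] [-0.0053  0.013 ]
s6 -0.04 67 [ 0.0098 -0.0308  0.1946] [0.1847 0.2036] [0.0043 0.0139]
s6 0.03 112 [0.0072 0.0399 0.1973] [0.1844 0.2049] [-0.0048  0.0132]
s6 0.05 74 [0.0076 0.0563 0.1975] [0.186  0.2049] [-0.004   0.0147]
s6 0.07 226 [0.0076 0.0809 0.1977] [0.1812 0.2101] [-0.0075  0.0186]
-0.0991735605551789 0.0913697956040083
c6 -0.1 197 [-0.003  -0.0839  0.1946] [0.1844 0.2007] [-0.0114  0.0078]
c6 -0.065 166 [-0.0044 -0.0523  0.1978] [0.1886 0.2029] [-0.0122  0.0085]
c6 -0.04 127 [-0.0045 -0.0298  0.1975] [0.1875 0.2021] [-0.0127  0.0079]
c6 0.03 14 [-0.0094  0.0463  0.1969] [0.1933 0.2002] [-0.0117 -0.0054]
c6 0.05 17 [-0.0042  0.0559  0.2004] [0.1975 0.2025] [-0.0081 -0.0004]
c6 0.07 21 [-0.0074  0.0817  0.2022] [0.1968 0.2063] [-0.0136  0.0004]
-0.09886834920741798 0.08641044917562254
```

View pics/c6.png

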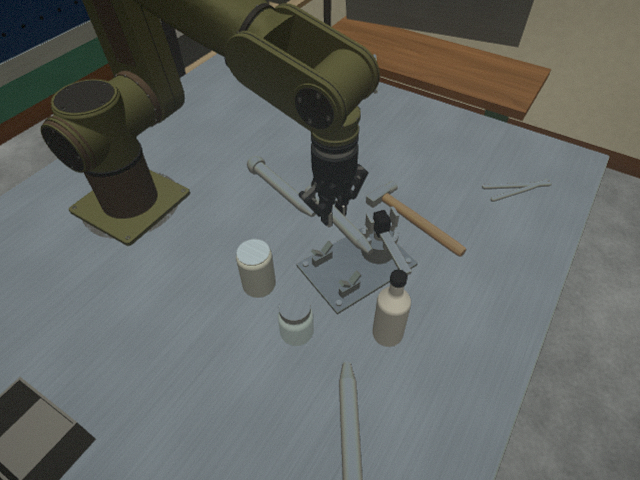

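View pics/s6.png

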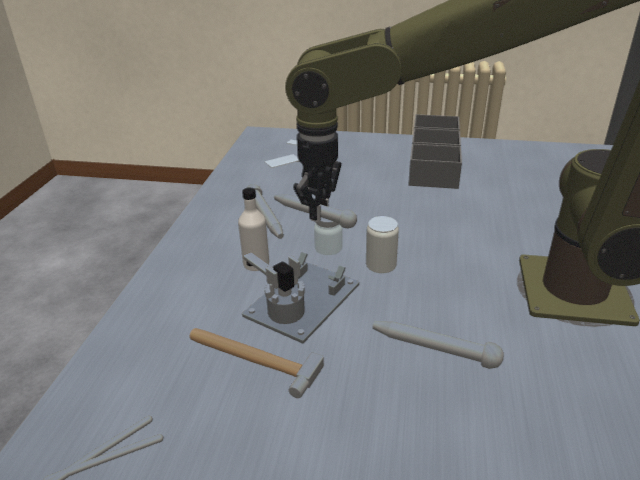

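>>> drive_tool(plan=[[0, 1, 0, 0.4, 1], [0, 1, 0, 1.2, 1], [-2, 1, 0, 2.2, 1], [-4, 1, 0, 3.3, 1], [-7, 1, 0, 4.4, 1], [-10, 1, 0, 5.5, 1], [-13, 1, 0, 6.6, 1], [-16, 1, 0, 7.7, 1], [-18, 1, 0, 8.8, 1], [-18, 1, 0, 9.9, 1]])

```text
time_s: 9.77
ee_pos: [0.5465, 0.0633, 0.1692]
ee_rot: [-0.003, 0.662, 0.75, 0.0]
wrist_force: [-1.1, -0.0, -6.5]
opening: 0.253
```

>>> drive_tool(plan=[[0, 0, 0, 1.1, 1], [0, 0, 0, 2.2, 1], [0, 0, 0, 3.3, 1], [0, 0, 0, 4.4, 1], [0, 0, 0, 5.5, 1], [0, 0, 0, 6.6, 1], [0, 0, 0, 7.7, 1], [0, 0, 0, 8.8, 1], [0, 0, 0, 9.9, 1], [0, 0, 0, 11, 1]])

```text
time_s: 10.6
ee_pos: [0.5452, 0.0633, 0.1669]
ee_rot: [-0.003, 0.964, 0.266, -0.003]
wrist_force: [-0.4, -0.9, -5.5]
opening: 0.247
```

```bash
python3 - <<'E'
from g import *; from workcell import r
go(r,[*hol(0,-.011),.16],-23); print(r.observe()['moment'])
E
```

```text
t 10.6 p [0.5452 0.0633 0.1669] yaw 30.81 tilt -1.0 open 0.247 F [-0.4 -0.9 -5.5] qd 1.368 q6 1.05
shift [3.3 2.7 6.8] turn 8.97 rows 0.2
[ 0.0005022  -0.03964163 -0.01379274]
```

>>> drive_tool(plan=[[1, 1, 0, 1.1, 1], [2, 2, 0, 2.2, 1], [3, 3, 0, 3.3, 1], [3, 3, 0, 4.4, 1], [3, 3, 0, 5.5, 1], [3, 3, 0, 6.6, 1], [3, 3, 0, 7.6, 1], [3, 3, 0, 8.5, 1], [3, 3, 0, 8.97, 1], [3, 3, 0, 8.97, 1]])

```text
time_s: 11.43
ee_pos: [0.5482, 0.0623, 0.1646]
ee_rot: [-0.001, 0.98, -0.2, -0.006]
wrist_force: [0.1, 0.0, -5.9]
opening: 0.255
```

```bash
python3 - <<'E'
from g import *; from workcell import r
from snap import snap
snap('scene','c7');snap('side','s7')
go(r,[*hol(0,-.011),.0381],-23); print(r.observe()['moment'])
from fit import *
x=np.array([.5393,.0670,np.radians(67),0])
for n in("s7","c7"):
    W,z=cloud(n+".npz");P=W.reshape(-1,3);P=P[np.isfinite(P).all(1)];L=loc(P,x)
    m=(abs(L[:,0])<.03)&(abs(L[:,1])<.13)&(L[:,2]>.15)&(L[:,2]<.215)
    b=L[m]
    for a,c in((-.1,-.07),(-.065,-.04),(-.04,-.02),(.03,.05),(.05,.065),(.07,.1)):
        t=b[(b[:,1]>a)&(b[:,1]<c)]
        if len(t): print(n,a,len(t),t.mean(0).round(4),np.percentile(t[:,2],[2,98]).round(4),np.percentile(t[:,0],[2,98]).round(4))
    print(b[:,1].min(),b[:,1].max())
E
```

```text
t 11.53 p [0.5485 0.0623 0.1652] yaw -22.93 tilt -0.9999 open 0.246 F [-0.1  0.6 -6.2] qd 0.009 q6 1.98
shift [  2.1  -0.8 127.1] turn 0.01 rows 3.0
[-0.01002136  0.01041116  0.08348811]
s7 -0.1 108 [ 0.01   -0.0781  0.1897] [0.1726 0.2002] [-0.0061  0.0178]
s7 -0.065 92 [ 0.0088 -0.0541  0.1854] [0.1747 0.1948] [0.001  0.0134]
s7 -0.04 31 [ 0.0103 -0.0335  0.1829] [0.1725 0.1898] [0.0078 0.0148]
s7 0.03 108 [0.0068 0.0398 0.1887] [0.1766 0.1961] [-0.0041  0.0128]
s7 0.05 92 [0.0067 0.0574 0.1887] [0.1746 0.1963] [-0.0045  0.0125]
s7 0.07 139 [0.0043 0.0829 0.187 ] [0.1774 0.1947] [-0.0052  0.0115]
-0.08915779785065676 0.09559682519101051
c7 -0.1 309 [-0.005  -0.0832  0.19  ] [0.1744 0.2001] [-0.0178  0.0122]
c7 -0.065 167 [-0.0043 -0.0523  0.1896] [0.1798 0.1945] [-0.0122  0.0094]
c7 -0.04 242 [-0.0031 -0.0264  0.1936] [0.1733 0.2136] [-0.0223  0.0211]
c7 0.03 10 [-0.004   0.0345  0.1933] [0.1895 0.195 ] [-0.0067 -0.0003]
c7 0.05 32 [-0.0048  0.0617  0.1918] [0.1857 0.1959] [-0.0115  0.0027]
c7 0.07 73 [-0.0031  0.0821  0.1886] [0.1803 0.1934] [-0.0097  0.0057]
-0.09421376406673873 0.09624036747574513
```

View pics/c7.png

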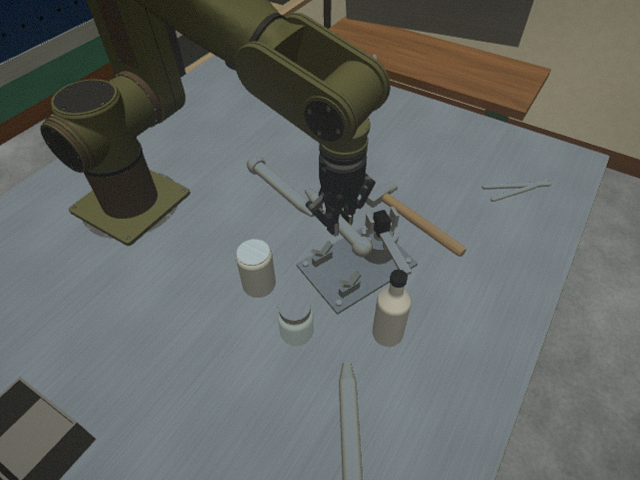

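>>> drive_tool(plan=[[2, -1, 5, 0, 1], [2, -1, 20, 0, 1], [2, -1, 35, 0, 1], [2, -1, 50, 0, 1], [2, -1, 65, 0, 1], [2, -1, 80, 0, 1], [2, -1, 92, 0, 1], [2, -1, 100, 0, 1], [2, -1, 102, 0, 1], [2, -1, 102, 0, 1]])

```text
time_s: 12.37
ee_pos: [0.5493, 0.0628, 0.0624]
ee_rot: [-0.001, 0.98, -0.199, -0.006]
wrist_force: [0.1, -0.8, -6.9]
opening: 0.251
```

```bash
python3 - <<'E'
from g import *; from workcell import r
go(r,[*hol(0,-.011),.0381],-23); print(r.observe()['moment'])
E
```

```text
t 12.37 p [0.5493 0.0628 0.0624] yaw -22.92 tilt -0.9999 open 0.251 F [ 0.1 -0.8 -6.9] qd 0.024 q6 1.98
shift [ 0.5 -0.  24.3] turn 0.01 rows 0.6
[-0.00188957 -0.06608385  0.00947651]
```

>>> drive_tool(plan=[[0, 0, 4, 0, 1], [0, 0, 9, 0, 1], [0, 0, 14, 0, 1], [0, 0, 18, 0, 1], [0, 0, 21, 0, 1], [0, 0, 23, 0, 1], [0, 0, 24, 0, 1], [0, 0, 24, 0, 1], [0, 0, 24, 0, 1], [0, 0, 24, 0, 1]])

```text
time_s: 13.2
ee_pos: [0.5488, 0.0627, 0.0385]
ee_rot: [-0.001, 0.98, -0.199, -0.006]
wrist_force: [-2.6, -1.0, -4.5]
opening: 0.25
```

```bash
python3 - <<'E'
from g import *; from workcell import r
go(r,[*hol(0,-.011),.0381],-23); print(r.observe()['moment'])
E
```

```text
t 13.2 p [0.5488 0.0627 0.0385] yaw -22.92 tilt -0.9999 open 0.25 F [-2.6 -1.  -4.5] qd 0.002 q6 1.98
shift [ 0.6 -0.2  0.4] turn 0.01 rows 0.0
[-0.24714754  0.27927642 -0.06841701]
```

>>> drive_tool(plan=[[0, 0, 0.5, 0, 1], [0, 0, 1, 0, 1], [0, 0, 1.5, 0, 1], [0, 0, 1.5, 0, 1], [0, 0, 1.5, 0, 1], [0, 0, 1.5, 0, 1], [0, 0, 1.5, 0, 1], [0, 0, 1.5, 0, 1], [0, 0, 1.5, 0, 1], [0, 0, 1.5, 0, 1]])

```text
time_s: 14.03
ee_pos: [0.5489, 0.0627, 0.0382]
ee_rot: [-0.0, 0.98, -0.199, -0.006]
wrist_force: [-5.7, -0.7, 2.9]
opening: 0.248
```

```bash
python3 - <<'E'
from g import *; from workcell import r
from snap import snap
snap('scene','c8');snap('side','s8')
go(r,[*hol(0,-.011),.0381],-23); print(r.observe()['moment'])
from fit import *
x=np.array([.5393,.0670,np.radians(67),0])
for n in("s8","c8"):
    W,z=cloud(n+".npz");P=W.reshape(-1,3);P=P[np.isfinite(P).all(1)];L=loc(P,x)
    m=(abs(L[:,0])<.03)&(abs(L[:,1])<.13)&(L[:,2]>.03)&(L[:,2]<.085)
    b=L[m]
    for a,c in((-.1,-.07),(-.065,-.04),(-.04,-.02),(.03,.05),(.05,.065),(.07,.1)):
        t=b[(b[:,1]>a)&(b[:,1]<c)]
        if len(t): print(n,a,len(t),t.mean(0).round(4),np.percentile(t[:,2],[2,98]).round(4),np.percentile(t[:,0],[2,98]).round(4))
    print(b[:,1].min(),b[:,1].max())
    im=z['im'][:,:,::-1]; c=im[200:330,270:450] if n=='c8' else im[180:340,220:420]
    cv2.imwrite(f"pics/{n}c.png",cv2.resize(c,None,fx=3.5,fy=3.5,interpolation=cv2.INTER_CUBIC))
E
```

```text
t 14.13 p [0.5489 0.0627 0.0382] yaw -22.91 tilt -0.9999 open 0.256 F [-6.7 -1.5  3.3] qd 0.002 q6 1.98
shift [ 0.5 -0.2  0.1] turn 0.01 rows 0.0
[-0.20230763  0.87108154 -0.06458078]
s8 -0.1 99 [ 0.0111 -0.0785  0.0645] [0.0488 0.075 ] [-0.0004  0.019 ]
s8 -0.065 21 [ 0.0034 -0.0508  0.0494] [0.0326 0.0679] [-0.0069  0.01  ]
s8 -0.04 12 [ 0.0111 -0.0331  0.055 ] [0.0491 0.0599] [0.0083 0.0141]
s8 0.03 153 [0.0088 0.0419 0.0561] [0.0327 0.0696] [-0.0189  0.0227]
s8 0.05 140 [0.0082 0.0559 0.0528] [0.0311 0.0689] [-0.0172  0.0224]
s8 0.07 121 [0.0045 0.0824 0.0602] [0.0503 0.0675] [-0.0045  0.012 ]
-0.09222869620900033 0.09699775454998603
c8 -0.1 249 [-0.0036 -0.0831  0.0646] [0.048  0.0733] [-0.0167  0.0135]
c8 -0.065 265 [-0.0051 -0.0515  0.0554] [0.0313 0.0687] [-0.0224  0.0213]
c8 -0.04 179 [-0.002  -0.0272  0.0654] [0.0453 0.0835] [-0.0189  0.0209]
c8 0.03 8 [-0.0113  0.046   0.055 ] [0.0303 0.0669] [-0.0238 -0.0055]
c8 0.05 60 [-0.0063  0.0581  0.0623] [0.052  0.0685] [-0.0176  0.0047]
c8 0.07 63 [-0.002   0.0815  0.0616] [0.0556 0.0666] [-0.009   0.0083]
-0.09505966942820326 0.09407758948594874
```

View pics/c8c.png

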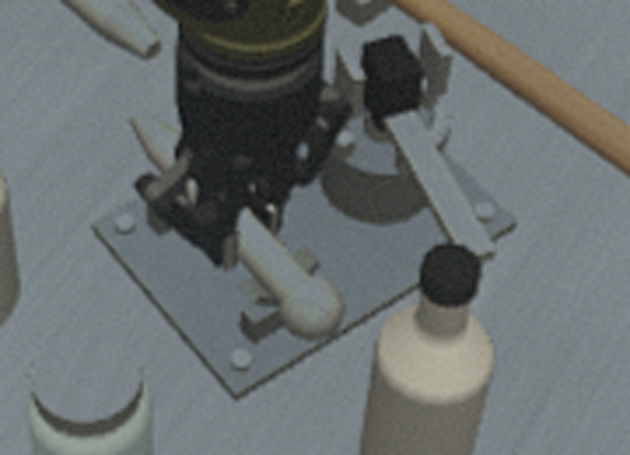

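View pics/s8c.png

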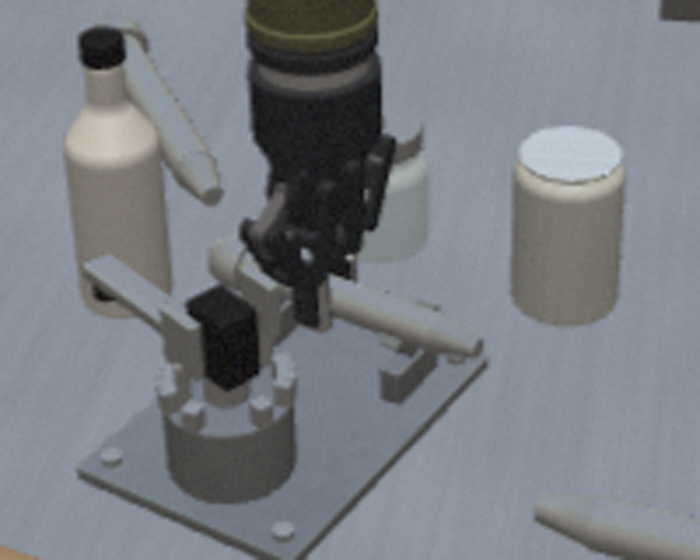

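>>> drive_tool(plan=[[0, 0, 0, 0, 0.7], [0, 0, 0, 0, 0.6], [0, 0, 0, 0, 0.4], [0, 0, 0, 0, 0.2], [0, 0, 0, 0, 0], [0, 0, 0, 0, 0], [0, 0, 0, 0, 0], [0, 0, -5, 0, 0], [0, 0, -15, 0, 0], [0, 0, -30, 0, 0]], grip_force=30)

```text
time_s: 14.97
ee_pos: [0.5483, 0.0626, 0.0678]
ee_rot: [-0.0, 0.98, -0.199, -0.008]
wrist_force: [-0.5, 0.5, -0.1]
opening: 1.001
```

>>> drive_tool(plan=[[0, 0, -30, 0, 0], [0, 0, -70, 0, 0], [0, 0, -110, 0, 0], [0, 0, -150, 0, 0], [0, 0, -165, -1, 0], [0, 0, -165, -2.1, 0], [0, 0, -165, -3.2, 0], [0, 0, -165, -4.3, 0], [0, 0, -165, -5.4, 0], [0, 0, -165, -6.5, 0]])

```text
time_s: 15.8
ee_pos: [0.5508, 0.062, 0.234]
ee_rot: [-0.003, 0.99, 0.143, -0.007]
wrist_force: [0.1, -0.2, -0.3]
opening: 1.0
```

```bash
python3 - <<'E'
from g import *; from workcell import r
from snap import snap
snap('scene','c9')
go(r,[*hol(.115,0),.22],141.5)
from fit import *
x=np.array([.5393,.0670,np.radians(67),0])
W,z=cloud("c9.npz");P=W.reshape(-1,3);P=P[np.isfinite(P).all(1)];L=loc(P,x)
m=(abs(L[:,0])<.03)&(abs(L[:,1])<.13)&(L[:,2]>.045)&(L[:,2]<.085); b=L[m]
print(b[:,1].min(),b[:,1].max())
for a,c in((-.1,-.07),(-.065,-.04),(-.04,-.02),(.03,.05),(.05,.065)):
    t=b[(b[:,1]>a)&(b[:,1]<c)]; print(np.percentile(t[:,2],[2,98]).round(4),np.percentile(t[:,0],[2,98]).round(4))
E
```

```text
t 15.85 p [0.5508 0.062  0.2339] yaw 16.61 tilt -0.9999 open 1.002 F [0.2 0.4 0.2] qd 0.278 q6 1.29
shift [ 63.9 -96.5  13.8] turn -20.82 rows 2.8
-0.09492830589451835 0.09523853368716222
[0.0483 0.0741] [-0.0166  0.0132]
[0.0494 0.0684] [-0.0225  0.0221]
[0.0527 0.0684] [-0.0112  0.0083]
[0.049  0.0689] [-0.0215  0.0222]
[0.0511 0.0686] [-0.0217  0.0217]
```

View pics/c9.png

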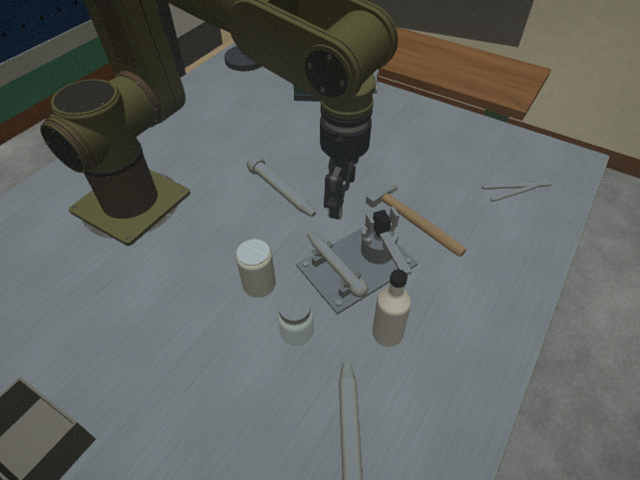

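>>> drive_tool(plan=[[10, -15, 0, -1.1, 0], [20, -30, 0, -2.2, 0], [30, -45, 0, -3.3, 0], [40, -60, 0, -4.4, 0], [50, -75, 0, -5.5, 0], [60, -90, 0, -6.6, 0], [64, -96, 0, -7.7, 0], [64, -96, 0, -8.8, 0], [64, -96, 0, -9.9, 0], [64, -96, 0, -11, 0]])

```text
time_s: 16.68
ee_pos: [0.5847, 0.1727, 0.2346]
ee_rot: [-0.006, 0.75, 0.661, -0.004]
wrist_force: [0.6, -0.1, 0.4]
opening: 0.998
```

>>> drive_tool(plan=[[0, 0, 0, -1.1, 0], [0, 0, 0, -2.2, 0], [0, 0, 0, -3.3, 0], [0, 0, 0, -4.4, 0], [0, 0, 0, -5.5, 0], [0, 0, 0, -6.6, 0], [0, 0, 0, -7.7, 0], [0, 0, 0, -8.8, 0], [0, 0, 0, -9.6, 0], [0, 0, 0, -9.6, 0]])

```text
time_s: 17.52
ee_pos: [0.5848, 0.1727, 0.2355]
ee_rot: [-0.006, 0.339, 0.941, -0.0]
wrist_force: [-0.1, -0.6, 0.5]
opening: 0.997
```

```bash
python3 - <<'E'
from g import *; from workcell import r
from snap import snap
snap('wrist','w10')
go(r,[*hol(.115,0),.093],141.5)
from fit import *
x=np.array([.5393,.0670,np.radians(67),0])
W,z=cloud("w10.npz");P=W.reshape(-1,3);P=P[np.isfinite(P).all(1)];L=loc(P,x)
def sel(r0,r1,z0,z1,c=(.115,0)):
    d=np.hypot(L[:,0]-c[0],L[:,1]-c[1]); return P[(d>r0)&(d<r1)&(L[:,2]>z0)&(L[:,2]<z1)]
t=sel(0,.05,.122,.134)[:,:2]; 
mid=lambda t:cv2.minAreaRect((t*1000).astype(np.float32))
e=np.array([np.cos(np.radians(231.5)),np.sin(np.radians(231.5))]); k=np.array(hol(.115,0)); s=(t-k)@e
r1,r2=mid(t[s>.018]),mid(t[s<-.018]); print(r1,r2); c1,c2=np.array(r1[0]),np.array(r2[0]); d=c1-c2; print((c1+c2)/2,np.hypot(*d),np.degrees(np.arctan2(d[1],d[0]))%360-90)
print('arm',mid(sel(.045,.13,.084,.096)[:,:2]))
E
```

```text
t 17.57 p [0.5848 0.1727 0.2354] yaw 140.22 tilt -0.9999 open 0.999 F [ 0.2  0.2 -1.1] qd 0.017 q6 -0.68
shift [ -1.1   0.5 142.4] turn -0.21 rows 3.4
((566.4385986328125, 152.02685546875), (8.089715957641602, 27.318605422973633), 51.573997497558594) ((600.5358276367188, 193.6240692138672), (7.936525821685791, 28.45671272277832), 52.971435546875)
[583.48721313 172.82546234] 53.786143355903405 140.65853262180278
arm ((648.6306762695312, 120.1842041015625), (19.372159957885742, 78.25465393066406), 50.908424377441406)
```

View pics/w10.png

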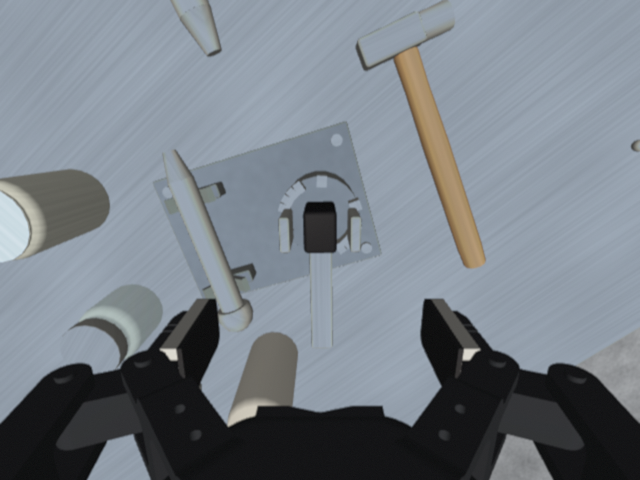

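>>> drive_tool(plan=[[-1, 0.5, 30, -0.15, 0], [-1, 0.5, 60, -0.15, 0], [-1, 0.5, 85, -0.15, 0], [-1, 0.5, 105, -0.15, 0], [-1, 0.5, 125, -0.15, 0], [-1, 0.5, 136, -0.15, 0], [-1, 0.5, 142, -0.15, 0], [-1, 0.5, 142, -0.15, 0], [-1, 0.5, 142, -0.15, 0], [-1, 0.5, 142, -0.15, 0]])

```text
time_s: 18.4
ee_pos: [0.5853, 0.1732, 0.0952]
ee_rot: [-0.005, 0.333, 0.943, 0.0]
wrist_force: [0.7, -0.6, -0.8]
opening: 1.003
```

>>> drive_tool(plan=[[0, 0, 0, 0, 0.3], [0, 0, 0, 0, 0.6], [0, 0, 0, 0, 1], [0, 0, 0, 0, 1], [0, 0, 0, 0, 1], [0, 0, 0, 0, 1], [0, 0, 0, 0, 1], [0, 0, 0, 0, 1], [0, 0, 0, 0, 1], [0, 0, 0, 0, 1]], grip_force=30)

```text
time_s: 19.23
ee_pos: [0.5852, 0.1719, 0.0979]
ee_rot: [-0.005, 0.333, 0.943, -0.001]
wrist_force: [-8.1, -6.4, 12.5]
opening: 0.533
```

```bash
python3 - <<'E'
from g import *; from workcell import r
go(r,[*hol(.115,0),.093],67);print(r.observe()['moment'])
E
```

```text
t 19.23 p [0.5852 0.1719 0.0979] yaw 141.1 tilt -0.9999 open 0.533 F [-8.1 -6.4 12.5] qd 0.003 q6 -0.7
shift [1.3 0.2 4.9] turn 12.35 rows 0.1
[-1.03681658  1.30840089  0.07060481]
```

>>> drive_tool(plan=[[0, 0, 0, 0.5, 1], [0, 0, 0, 1.2, 1], [0, 0, 0, 2, 1], [0, 0, 0, 3, 1], [0, 0, 0, 4, 1], [0, 0, 0, 5, 1], [0, 0, 0, 6, 1], [0, 0, 0, 7, 1], [0, 0, 0, 8, 1], [0, 0, 0, 9, 1]])

```text
time_s: 20.07
ee_pos: [0.5839, 0.1713, 0.0981]
ee_rot: [-0.005, 0.726, 0.687, -0.005]
wrist_force: [-6.3, -3.4, 5.0]
opening: 0.526
```

```bash
python3 - <<'E'
from g import *; from workcell import r
from snap import snap
snap('wrist','w11')
go(r,[*hol(.115,0),.093],67);print(r.observe()['moment'])
E
```

```text
t 20.12 p [0.5839 0.1713 0.0981] yaw 86.59 tilt -0.9999 open 0.527 F [-6.2 -3.   4.7] qd 0.218 q6 0.25
shift [1.6 0.3 5.1] turn 3.26 rows 0.1
[-0.37549097  0.72056382 -0.07185706]
```

View pics/w11.png

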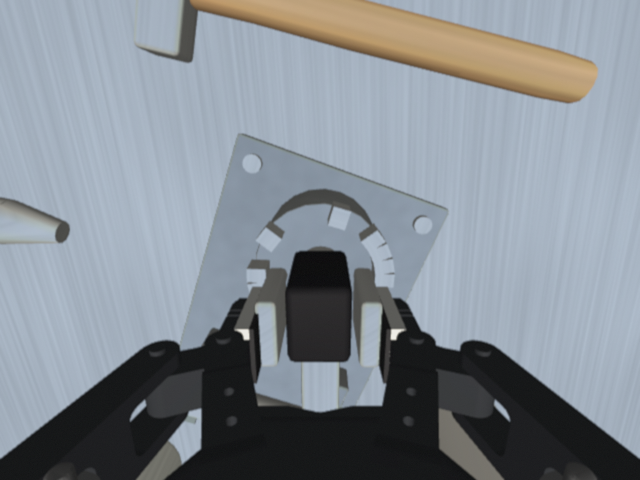

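Knob follows the tool (block centred at 320,305, aligned with the jaws). Finish the turn.

>>> drive_tool(plan=[[1, 0, 0, 1, 1], [1, 0, 0, 2, 1], [1, 0, 0, 2.7, 1], [1, 0, 0, 3.3, 1], [1, 0, 0, 3.35, 1], [1, 0, 0, 3.35, 1], [1, 0, 0, 3.35, 1], [1, 0, 0, 3.35, 1], [1, 0, 0, 3.35, 1], [1, 0, 0, 3.35, 1]])

```text
time_s: 20.95
ee_pos: [0.5833, 0.1714, 0.0982]
ee_rot: [-0.003, 0.836, 0.549, -0.007]
wrist_force: [-4.4, -3.8, 1.5]
opening: 0.529
```

```bash
python3 - <<'E'
from g import *; from workcell import r
go(r,[*hol(.115,0),.093],67);print(r.observe()['moment'])
E
```

```text
t 20.95 p [0.5833 0.1714 0.0982] yaw 66.54 tilt -0.9999 open 0.529 F [-4.4 -3.8  1.5] qd 0.001 q6 0.61
shift [1.8 0.3 5.2] turn -0.08 rows 0.1
[-0.45752933  0.21510785  0.23322191]
```

>>> drive_tool(plan=[[0, 0, 0, 0, 0.3], [0, 0, 0, 0, 0.2], [0, 0, 0, 0, 0.1], [0, 0, 0, 0, 0], [0, 0, 0, 0, 0], [0, 0, 0, 0, 0], [0, 0, -15, 0, 0], [0, 0, -45, 0, 0], [0, 0, -80, 0, 0], [0, 0, -110, 0, 0]])

```text
time_s: 21.78
ee_pos: [0.5851, 0.1717, 0.21]
ee_rot: [-0.003, 0.836, 0.549, -0.007]
wrist_force: [0.9, 1.7, 1.1]
opening: 1.0
```

>>> drive_tool(plan=[[-20, 0, -30, 0, 0], [-40, 0, -60, 0, 0], [-60, 0, -60, 0, 0], [-60, 0, -60, 0, 0], [-60, 0, -60, 0, 0], [-60, 0, -60, 0, 0], [-60, 0, -60, 0, 0], [-60, 0, -60, 0, 0], [-60, 0, -60, 0, 0], [-60, 0, -60, 0, 0]])

```text
time_s: 22.62
ee_pos: [0.562, 0.1172, 0.2697]
ee_rot: [-0.004, 0.836, 0.549, -0.007]
wrist_force: [1.2, 0.5, -0.3]
opening: 1.001
```

```bash
python3 - <<'E'
from g import *; from workcell import r
from snap import snap
snap('wrist','w12'); snap('scene','c12'); snap('side','s12')
go(r,[*hol(.115,0),.093],67)
from fit import *
mid=lambda t:cv2.minAreaRect((t*1000).astype(np.float32))
x=np.array([.5393,.0670,np.radians(67),0])
for n in("w12","c12"):
    W,z=cloud(n+".npz");P=W.reshape(-1,3);P=P[np.isfinite(P).all(1)];L=loc(P,x)
    m=(np.hypot(L[:,0]-.115,L[:,1])<.05)&(abs(L[:,2]-.128)<.006)
    c1,c2=[np.array(mid(L[m&(s*L[:,1]>.018)][:,:2])[0]) for s in(1,-1)]; d=c1-c2
    print(n,'tabs sep',np.hypot(*d),'knob deg',np.degrees(np.arctan2(d[1],d[0]))-90,(c1+c2)/2)
    m=(abs(L[:,0])<.03)&(abs(L[:,1])<.13)&(L[:,2]>.045)&(L[:,2]<.078); b=L[m]; print('bar y',np.percentile(b[:,1],[.2,99.8]))
    for c in(-.035,.035): t=b[abs(b[:,1]-c)<.005]; print(np.percentile(t,[2,98],axis=0).round(4).tolist())
    for nm,c,rad in (("bottle",(.693,.01),.05),("can",(.414,-.03),.05),("jar",(.543,-.08),.05)):
        t=P[(np.hypot(P[:,0]-c[0],P[:,1]-c[1])<rad)&(P[:,2]>.015)]
        if len(t): print(nm,t.min(0).round(3),t.max(0).round(3))
E
```

```text
t 22.77 p [0.5621 0.1169 0.2702] yaw 66.56 tilt -0.9999 open 0.999 F [ 0.6  0.1 -0.4] qd 0.003 q6 0.52
shift [ 61.5   0.4 176.7] turn -0.07 rows 4.5
w12 tabs sep 53.88948608776529 knob deg 0.433555068176787 [1.14992287e+02 3.30619812e-02]
bar y [-0.09235486  0.09450899]
[[-0.0094, -0.0396, 0.0552], [0.0122, -0.0306, 0.0684]]
[[-0.0089, 0.0302, 0.0549], [0.0123, 0.0397, 0.0682]]
bottle [ 0.663 -0.017  0.015] [0.722 0.039 0.192]
can [ 0.38  -0.06   0.015] [0.448 0.005 0.113]
jar [ 0.51  -0.109  0.015] [ 0.574 -0.047  0.092]
c12 tabs sep 53.28516074175203 knob deg -0.25253337001518616 [115.06946182  -1.19307423]
bar y [-0.09457698  0.09318957]
[[-0.0117, -0.0398, 0.0534], [0.0088, -0.0302, 0.0689]]
[[-0.0201, 0.0303, 0.0529], [0.015, 0.0399, 0.0691]]
bottle [ 0.665 -0.023  0.015] [0.724 0.028 0.193]
can [ 0.381 -0.066  0.015] [0.448 0.001 0.114]
jar [ 0.514 -0.114  0.015] [ 0.575 -0.052  0.094]
```

View pics/w12.png

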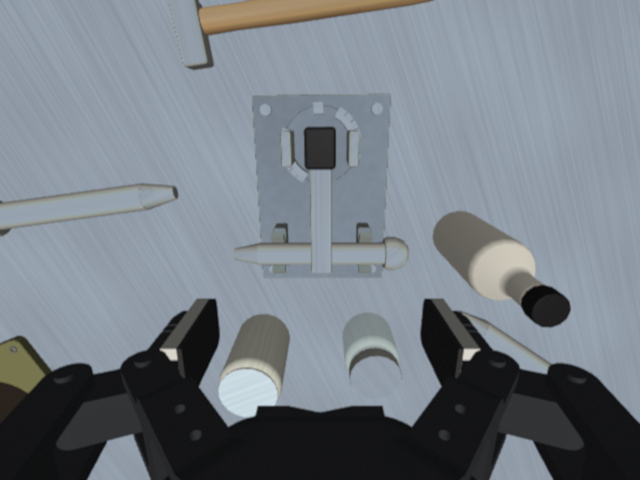

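View pics/s12.png

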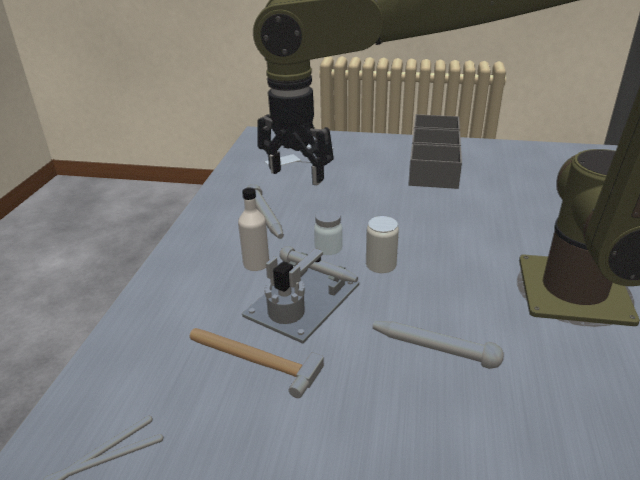

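The wrist view shows the keeper across the bar (320,230), the head now on the -y side (397,253), and both tabs out at (287,148) and (353,148). The bystanders have not moved.

```bash
python3 -c "
from workcell import r
print(r.hand_in())"
```

```text
the job is handed in; nothing more can be done
None
```

I pinched both tabs and turned the knob open. I then lifted the bar, turned it end for end above the knob, and lowered it into both saddles while still holding it. Finally I released the bar, pinched the knob again, turned it back closed and let go. The job was handed in at about 22.8 s; the hand-in gives no verdict.

Last checks before handing in:
- **Bar:** centred within about 1 mm, with the head on the -y side. Its top measured the same height as at the start, about 1.5 mm above nominal both times.
- **Knob:** about 0 ± 0.5° from closed, with the keeper across the bar. The tab centres are 53–54 mm apart, so both tabs are fully out.
- **Bystanders:** the bottle, can and jar are where they started, within measurement noise. The hammer I checked by eye only, and it looks unmoved.
- **Robot:** stands clear at about 0.27 m height, with near-zero wrist force.

No check failed. The only disagreement was 1–2 mm between cameras, which is within their calibration.

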